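# Wedge the springy front edge of an assembly nest

### The job

The plate of the blue-based assembly nest gives at its front edge when parts are pressed into it. Pick up the orange wedge, lay it flat on the mat square to the middle of that edge with its thin end first, and push it straight in under the edge until it jams tight: keep pushing until it resists with about 15 N more than it did while sliding freely, but do not force it (above 24 N of load on the edge the plate is strained). Leave it jammed there, and do not disturb the bottle, the pad or the loupe beside it.

Things in the scene. Friction and masses are not known exactly. Their poses are not given: they have to be found in the camera images.
- wedge: loose orange plastic wedge, 128 mm long, 30 mm wide, 0.08 to 0.17 kg. Origin: centre of its flat underside; x axis points to the thin end, z up (it lies flat at the start). The thin end (x = +64 mm) is 8 mm high; the top climbs at 1 in 5 for 75 mm to 23 mm high at x = -11 mm, then stays level to the heel (x = -64 mm), where the grip tab stands.
- wedge_tip (a point): middle of the lower edge of the wedge's thin end (wedge x = +64 mm, y = 0, on the underside); axes as the wedge's. The underside is smooth (friction about 0.3 on the mat, the ramp 0.5 to 0.7 on the edge); pressing down on the wedge only adds drag.
- wedge_grip (a point): point in the wedge's grip tab, 45 mm above the wedge's underside (wedge x = -51 mm, y = 0); axes as the wedge's. The tab is an upright block on the heel, 24 mm along x, as wide as the wedge (30 mm), its top 59 mm above the underside; grip it across its width (wedge y), from above.
- stand: assembly nest, fixed on the green mat: blue rear block 160 mm wide, carrying a 130 mm wide, 10 mm thick aluminium plate on a rear hinge, a grey frame on top; 45 mm high at most. Origin on the mat; x points from the free front edge to the rear block (the way the wedge goes in), y along the front edge, z up. Below the plate it is open from the front edge (x = -50 mm) to the block (x = +44 mm).
- stand_edge (a point): on the mat straight below the middle of the front edge (a level rounded steel nose 130 mm long); axes as the nest's. The edge's underside hangs 14 to 20 mm above the mat, differently each time and NOT shown by any pose: the wedge starts to bite with its thin end 30 to 60 mm past the edge, to be felt. The edge yields 1 mm per 16 N of load; friction makes the added push 1 to 1.4 times that load.
- post (a point): centre, at bench height, of a fixed upright: a tall grey post with a light-curtain bar on its near side, together about 130 mm (x) by 70 mm (y), 0.8 m high. The arm starts on the left of it and the work lies on the right: swing round it on the robot's side.
- bottle_oil: small cream squeeze bottle with a black cap, 34 mm across, 82 mm high, upright; origin at the centre of its base. Bystander.
- spare_pad: yellow block-shaped urethane pad, 30 x 54 x 21 mm; origin at the centre of its underside. Bystander.
- loupe: short black cylindrical loupe standing upright, 49 mm across, 30 mm high; origin at the centre of its underside. Bystander.
There are look-alikes about, which are no part of the job. Of the things that look like the stand, the larger one is meant.

How it is judged:
By the outcome, as a careful person would: the job done as asked, in the order asked, and still so for the second after the job is handed in, with the robot touching nothing.
It also fails if it takes over 56 s, if anything falls off the work surface, if the arm or the gripper's body presses on something with over 40 N, if the wrist force passes 120 N, or if a joint passes its speed limit or range.

### The arm

A 7-joint arm with a two-finger parallel gripper is mounted at the origin on a cart in front of the work surface, level with it; the furniture and walls round the work are solid. World frame = base frame: x ahead of the robot, y to its left, z up, the work surface at z = 0. Lengths are in m, angles in rad, forces in N, time in s.
With the tool pointing down it reaches from about 0.4 to 0.875 m from the base axis. Payload 19.3 kg.
Tool frame: the origin (TCP) lies midway between the tips of the shut fingers; the grasp point (between the pads) lies 19 mm behind it; z points along the fingers, y is the line along which they close (so a half turn about z gives the same grasp; the last joint's range is limited). The gripper opens to 85 mm and grips with 20 to 120 N. Pads are 22 mm wide; open, the fingers measure 114 mm over their backs; the gripper's body (76 mm by 85 mm) begins 54 mm behind the grasp point. The pads swing forward as they close: fully open they stand 13 mm farther back than shut.
Start: joints at [-1.402, 0.521, -0.036, 1.599, 0.021, 1.021, -0.113], TCP at [0.148, 0.607, 0.231] pointing down, gripper open.
Joint ranges: [-2.91, 2.91], [-0.3, 2.13], [-1.5, 1.42], [0.17, 2.43], [-1.26, 4.41], [0.16, 1.93], [-2.52, 2.52]. Speed limits (rad/s): [1.89, 1.89, 2.39, 2.39, 3.01, 3.01, 3.01].

### API

Orientations are given as [roll, pitch, yaw] about the fixed x, y, z axes, in that order (R = Rz(yaw) Ry(pitch) Rx(roll)).
In Python, from workcell import * gives the robot as it stands. The module is installed in compiled form; this text tells all that it offers.
- The arm moves only by the tool play_rows, never from a script. Its argument "deltas" is a list of rows, each a list of 7 numbers: the shift along the tool's x, y, z in units of 500 mm (1.0 is 500 mm), then the turn, a rotation vector about the tool's x, y, z in units of 120 degrees (1.0 is 120 degrees), then the closure, from 0 (fully open) to 1 (shut). A call has 1 to 10 rows; each row is the pose to reach, as a shift and turn from the pose commanded when the call began, along the tool's axes at that moment; what a row does not reach only later rows make up. A row lasts 1/10 s, in which the tool goes at most 50 mm and 8.59 degrees, less where a joint would pass 70% of its speed; a pose out of reach is approached as far as the arm can. A call with a number of a shift or a turn outside -1 to 1 is refused whole. A call with a gripper value outside its range is refused whole. The fingers move at their own pace and stop on an object; "newtons" is the grip in N (left out, the last holds). Time passes only in rows, so rows that repeat a pose let the fingers close. It gives the time, the measured TCP pose, the force, the opening and the grip force at its end, in the units of the state.
- observe(): the state, without advancing time (a new reading comes with each control period).
- grab_frame(name): name is "scene" or "side" or "wrist"; returns the picture (420x560x3 uint8, red, green, blue); there is no depth.
- get_calibration(name): a dict with "fovy" (degrees; the focal length in pixels is half the picture's height over the tangent of half this angle, whatever the lens; pixels are square), "cx", "cy" (the principal point, pixels), "xyz" and "rotation" of the camera in the world. Camera axes: x right, y down, z forward; pixel columns grow to the right and rows downward; lengths in m; the calibration is good to about 2 mm. A picture is of the moment at which its call begins: read the wrist's pose just before it. get_calibration takes no time and is no camera call; for the wrist camera it gives the pose at the moment of the call.
- job_done(): hands the job in; it is judged then, once.
The state is a dict: "clock": time; "qpos": joint angles; "qd": joint speeds; "joint_efforts": joint torques, N m; "position": TCP position; "tool_rot": TCP orientation; "force": force on the tool from outside, world axes, zero at the start; "moment": the same for the moment, N m; "grip_width": finger opening in m; "finger_force": force on a finger pad.
Only numpy, scipy, OpenCV 4.12 (cv2) and the standard library are available. Lean on these libraries where they do the work, as an engineer would, in place of code of your own. Each camera call takes 0.05 s, during which the arm holds its last target. There are 200 camera calls.

## Working session

There is one attempt and no reset: what is moved stays moved. The work goes in short steps, Python scripts to look and compute and a tool call to move; the robot and the scene stay as the last step left them, time stands still between calls to the robot, and variables do not carry over. Pictures are saved under pics/ and viewed, at most 10 in all, crops included, and the job is handed in when it is done.

Besides the shell and the picture viewer there is one more tool, called after ">>>" as name(argument=value, ...) on one line, values as JSON. play_rows: Moves the arm, as the interface text tells. Its arguments: {"type":"object","properties":{"deltas":{"type":"array"},"newtons":{"type":"number"}},"required":["deltas"]}

```bash
mkdir -p pics; python3 - <<'E'
from workcell import *
import cv2
s=observe();print(s)
for n in("scene","side"):
    f=grab_frame(n);cv2.imwrite(f"pics/{n}0.png",f[:,:,::-1]);print(get_calibration(n))
E
```

```text
{'clock': 0.0, 'qpos': array([-1.40221831,  0.52203069, -0.03632094,  1.60001656,  0.0211698 ,
        1.02110483, -0.11276791]), 'qd': array([-0.00013392,  0.00145896, -0.00170719,  0.00091851, -0.00059394,
        0.00010281, -0.00127789]), 'joint_efforts': array([-1.83122123e-03, -9.27080226e+01,  1.97875723e+00, -3.69927478e+01,
        1.75695255e-02,  7.87762518e-03, -5.43794556e-05]), 'position': array([0.14777207, 0.60691999, 0.23071235]), 'tool_rot': array([-3.14041861e+00,  6.21997402e-05,  2.90281555e+00]), 'force': array([-0.35216257,  0.28310912,  0.17512912]), 'moment': array([-0.02551239, -0.00987695, -0.03047699]), 'finger_force': 0.0, 'grip_width': 0.0853164285298044}
{'fovy': 46.93200021972067, 'cx': 276.75237418271223, 'cy': 208.5480580138417, 'xyz': array([ 0.29606138, -0.55544008,  0.74795742]), 'rotation': array([-2.45146406, -0.01590375, -0.52764765])}
{'fovy': 46.1169656806037, 'cx': 282.8386194507106, 'cy': 205.30681945558416, 'xyz': array([ 1.12134507, -0.42685623,  0.82207095]), 'rotation': array([-2.44635615, -0.01516993,  1.03317489])}
```

View pics/scene0.png

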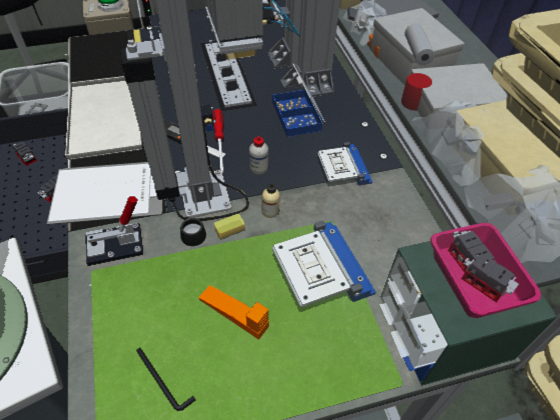

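View pics/side0.png

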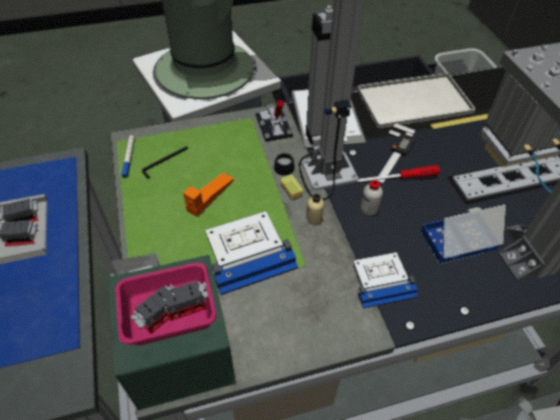

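The scene view shows the orange wedge (thin end about (205,293), tab (258,318)) and the big nest, with its front edge running (275,245)–(298,305). The loupe is at (192,232), the pad at (229,226), the bottle at (270,200) and the post base at (205,195). I'll enlarge these to pick corners.

```bash
cat > h.py <<'E'
import numpy as np, cv2
from scipy.spatial.transform import Rotation as R
from workcell import *
def ray(c,u,v):
    f=210/np.tan(np.radians(c["fovy"])/2)
    d=R.from_euler("xyz",c["rotation"]).apply([(u-c["cx"])/f,(v-c["cy"])/f,1])
    return np.array(c["xyz"]),d
def onz(c,uv,z):
    o,d=ray(c,*uv); return o+d*(z-o[2])/d[2]
def tri(c1,p1,c2,p2):
    o1,d1=ray(c1,*p1);o2,d2=ray(c2,*p2)
    t=np.linalg.lstsq(np.c_[d1,-d2],o2-o1,rcond=None)[0]
    a,b=o1+d1*t[0],o2+d2*t[1]; return (a+b)/2,np.linalg.norm(a-b)
def proj(c,p):
    f=210/np.tan(np.radians(c["fovy"])/2)
    q=R.from_euler("xyz",c["rotation"]).inv().apply(np.array(p)-c["xyz"]); return f*q[0]/q[2]+c["cx"],f*q[1]/q[2]+c["cy"]
E
python3 - <<'E'
import cv2,numpy as np
a=cv2.imread("pics/scene0.png");b=cv2.imread("pics/side0.png")
t=lambda im,x,y:cv2.resize(im[y:y+75,x:x+100],None,fx=4,fy=4,interpolation=cv2.INTER_CUBIC)
cv2.imwrite("pics/t.png",np.vstack([np.hstack([t(a,190,270),t(a,270,220)]),np.hstack([t(b,160,160),t(b,200,207)])]))
E
```

```text
(no output)
```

View pics/t.png

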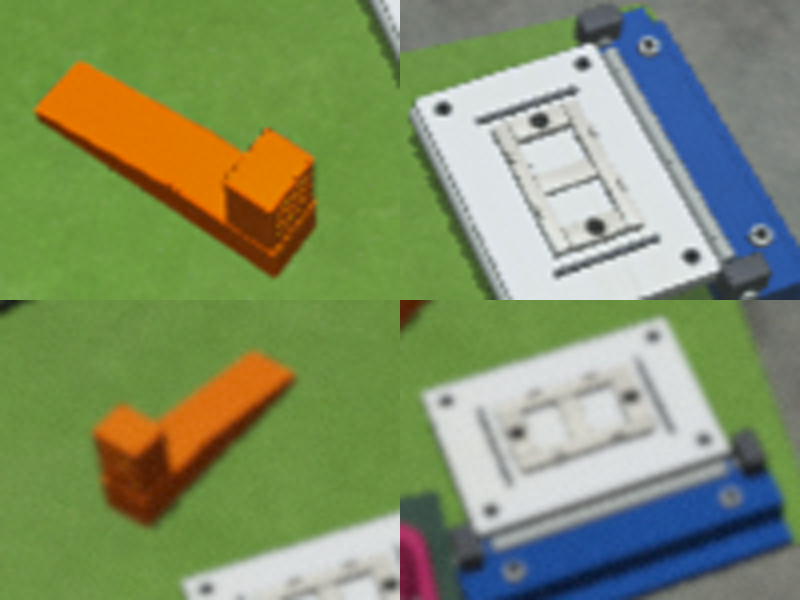

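```bash
python3 - <<'E'
from h import *
a=get_calibration("scene");b=get_calibration("side")
np.set_printoptions(precision=4,suppress=True)
P={"tabtop":((257.5,311.3),(192.5,192.8)),"thinL":((199.2,298),(223,172.5)),"thinR":((210,285.5),(234,179.2)),
"frontA":((273,245.7),(266.2,211.5)),"frontB":((299,305),(205.5,230.2)),"rearA":((318.7,230.7),(282.5,244)),"rearB":((350,286),(219.5,265.7)),
"loupe":((192,228),(285,159)),"pad":((229,222),(291,184)),"bottlecap":((270,188),(315,199)),"postbase":((207,193),(330,168)),"hex":((182,404),(146,173)),"bluetip":((0,0),(0,0))}
for k,(p,q) in P.items():
    if p[0]: print(k,*tri(a,p,b,q))
for z in(.059,):print("tab@59",onz(a,P["tabtop"][0],z),onz(b,P["tabtop"][1],z))
for k in("thinL","thinR"):print(k,onz(a,P[k][0],.008),onz(b,P[k][1],.008))
for k in("frontA","frontB","rearA","rearB"):print(k,onz(a,P[k][0],.028),onz(b,P[k][1],.028))
E
```

```text
tabtop [ 0.46   -0.235   0.0598] 0.0013705369165651834
thinL [ 0.3971 -0.1396  0.0113] 0.003987328400828332
thinR [ 0.4243 -0.1253  0.0077] 0.0023248139507747994
frontA [ 0.5557 -0.1171  0.0269] 0.0035376306123545897
frontB [ 0.534  -0.2438  0.0247] 0.00044735116320620584
rearA [ 0.6454 -0.1314  0.0301] 0.0038033848372977233
rearB [ 0.6273 -0.2581  0.0293] 0.00011961839560499334
loupe [ 0.4443 -0.0057  0.0269] 0.006413133562768854
pad [ 0.5118 -0.0285  0.0232] 0.0002915025863694808
bottlecap [ 0.6029 -0.0273  0.0664] 0.003957647110381034
postbase [0.5097 0.0737 0.0131] 0.009829307162199118
hex [ 0.3022 -0.2868  0.0025] 0.0005996378781622171
tab@59 [ 0.4603 -0.2354  0.059 ] [ 0.4589 -0.2341  0.059 ]
thinL [ 0.3977 -0.14    0.008 ] [ 0.393  -0.1363  0.008 ]
thinR [ 0.4243 -0.1268  0.008 ] [ 0.4239 -0.1242  0.008 ]
frontA [ 0.5553 -0.1198  0.028 ] [ 0.5556 -0.1157  0.028 ]
frontB [ 0.5329 -0.245   0.028 ] [ 0.5366 -0.2448  0.028 ]
rearA [ 0.6464 -0.1323  0.028 ] [ 0.6433 -0.1286  0.028 ]
rearB [ 0.6278 -0.2576  0.028 ] [ 0.6264 -0.2577  0.028 ]
```

```bash
python3 - <<'E'
from h import *
a=get_calibration("scene");b=get_calibration("side")
np.set_printoptions(precision=3,suppress=True)
for p in((150,192),(163,200),(175,197),(182,213),(232,206),(222,180)):print("scene",p,onz(a,p,0.01)[:2])
for p in((303,160),(312,188),(357,180),(345,150),(318,155)):print("side",p,onz(b,p,0.01)[:2])
A=cv2.imread("pics/scene0.png");B=cv2.imread("pics/side0.png")
t=lambda im,x,y:cv2.resize(im[y:y+150,x:x+100],None,fx=4,fy=4,interpolation=cv2.INTER_CUBIC)
cv2.imwrite("pics/t2.png",np.hstack([t(A,130,90),t(B,275,50)]))
E
```

```text
scene (150, 192) [0.411 0.129]
scene (163, 200) [0.426 0.096]
scene (175, 197) [0.45  0.092]
scene (182, 213) [0.446 0.047]
scene (232, 206) [0.539 0.014]
scene (222, 180) [0.553 0.087]
side (303, 160) [0.451 0.041]
side (312, 188) [0.535 0.012]
side (357, 180) [0.566 0.113]
side (345, 150) [0.473 0.146]
side (318, 155) [0.455 0.081]
```

View pics/t2.png

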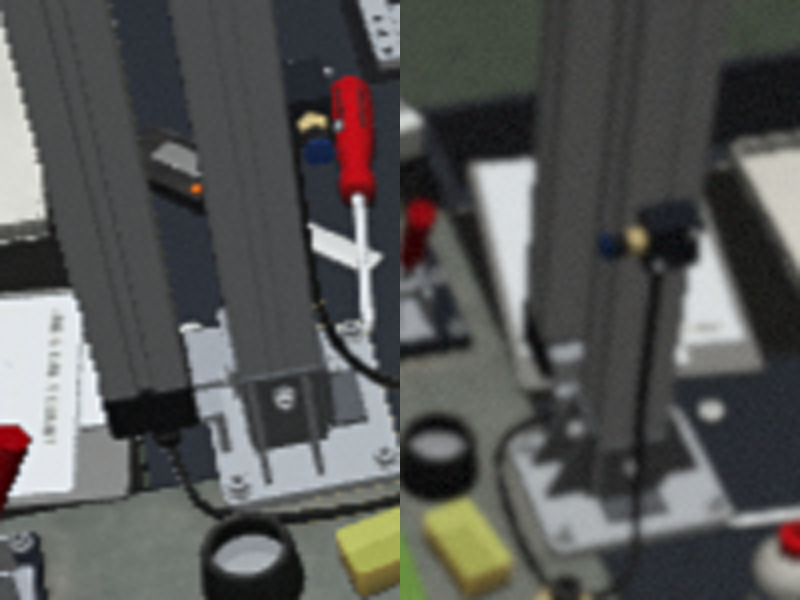

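```bash
python3 - <<'E'
from h import *
a=get_calibration("scene");b=get_calibration("side")
np.set_printoptions(precision=3,suppress=True)
print(tri(a,(168,195),b,(312,145)))
for z in(0.03,.06,.09):print(onz(a,(157,198),z),onz(a,(178,197),z))
s=observe();print(s["qpos"])
E
```

```text
(array([0.436, 0.078, 0.033]), np.float64(0.008561576862082637))
[0.415 0.089 0.03 ] [0.451 0.071 0.03 ]
[0.41  0.062 0.06 ] [0.445 0.045 0.06 ]
[0.405 0.035 0.09 ] [0.438 0.019 0.09 ]
[-1.402  0.522 -0.036  1.6    0.021  1.021 -0.113]
```

>>> play_rows(deltas=[[0, -0.1, -0.02, 0, 0, 0, 0.6], [0, -0.2, -0.04, 0, 0, 0, 0.6], [0, -0.3, -0.06, 0, 0, 0, 0.6], [0, -0.4, -0.06, 0, 0, 0, 0.6], [0, -0.5, -0.06, 0, 0, 0, 0.6], [0, -0.56, -0.06, 0, 0, 0, 0.6], [0, -0.62, -0.06, 0, 0, 0, 0.6], [0, -0.62, -0.06, 0, 0, 0, 0.6]])

```text
clock: 0.9
position: [0.0742, 0.3031, 0.2613]
tool_rot: [-3.141, 0.0, 2.903]
force: [-0.2, 0.0, -0.7]
grip_width: 0.0341
finger_force: 0.0
```

```bash
cat >> h.py <<'E'
def rel(x,y,z,yawdeg,s=None):
    "row numbers for an absolute tool-down pose"
    s=s or observe(); Rt=R.from_euler("xyz",s["tool_rot"])
    d=Rt.inv().apply(np.array([x,y,z])-s["position"])/0.5
    w=(Rt.inv()*R.from_euler("xyz",[np.pi,0,np.radians(yawdeg)])).as_rotvec(degrees=True)/120
    return np.round(np.r_[d,w],3).tolist()
E
python3 - <<'E'
from h import *
s=observe();print(s["position"],s["tool_rot"],s["qpos"])
r=.305
for az in(72,66,60,50,40,30,20,10,0,-10,-20):
    c=np.radians(az);print(az,rel(r*np.cos(c),r*np.sin(c),.26,90+az))
E
```

```text
[0.07415664 0.30307975 0.26129419] [-3.14120984e+00  3.32024608e-04  2.90272117e+00] [-1.43053307 -0.04123171 -0.08793054  2.27974045 -0.00428377  0.90336699
 -0.18381143]
72 [-0.045, -0.016, 0.003, -0.0, 0.0, 0.036]
66 [-0.109, -0.024, 0.003, -0.0, 0.0, 0.086]
60 [-0.171, -0.039, 0.003, -0.0, 0.0, 0.136]
50 [-0.27, -0.077, 0.003, -0.0, 0.0, 0.219]
40 [-0.361, -0.133, 0.003, -0.0, 0.0, 0.303]
30 [-0.44, -0.203, 0.003, -0.0, 0.0, 0.386]
20 [-0.507, -0.286, 0.003, -0.0, 0.0, 0.469]
10 [-0.558, -0.379, 0.003, -0.0, 0.0, 0.553]
0 [-0.592, -0.48, 0.003, -0.0, 0.0, 0.636]
-10 [-0.608, -0.585, 0.003, -0.0, 0.0, 0.719]
-20 [-0.606, -0.691, 0.003, -0.0, 0.0, 0.803]
```

>>> play_rows(deltas=[[-0.045, -0.016, 0, 0, 0, 0.036, 0.6], [-0.109, -0.024, 0, 0, 0, 0.086, 0.6], [-0.171, -0.039, 0, 0, 0, 0.136, 0.6], [-0.22, -0.058, 0, 0, 0, 0.178, 0.6], [-0.27, -0.077, 0, 0, 0, 0.219, 0.6], [-0.316, -0.105, 0, 0, 0, 0.261, 0.6], [-0.361, -0.133, 0, 0, 0, 0.303, 0.6], [-0.4, -0.168, 0, 0, 0, 0.345, 0.6], [-0.44, -0.203, 0, 0, 0, 0.386, 0.6], [-0.44, -0.203, 0, 0, 0, 0.386, 0.6]])

```text
clock: 1.9
position: [0.2656, 0.1536, 0.2613]
tool_rot: [3.142, 0.0, 2.088]
force: [-0.2, 1.3, -0.3]
grip_width: 0.0341
finger_force: 0.0
```

```bash
python3 - <<'E'
from h import *
s=observe();print(s["position"],s["tool_rot"],s["qpos"],s["force"])
r=.305
for az in(24,17,10,3,-4,-11,-18,-25,-30):
    c=np.radians(az);print(az,rel(r*np.cos(c),r*np.sin(c),.26,90+az))
E
```

```text
[0.26557996 0.15358786 0.26132263] [3.14150984e+00 3.01187178e-04 2.08770726e+00] [-1.04290862 -0.07615312  0.30772138  2.30507608  0.02960285  0.90930241
 -0.23730101] [-0.24615168  1.30603003 -0.30043674]
24 [-0.064, -0.006, 0.003, 0.0, 0.0, 0.047]
17 [-0.138, -0.018, 0.003, 0.0, 0.0, 0.105]
10 [-0.209, -0.039, 0.003, 0.0, 0.0, 0.163]
3 [-0.278, -0.068, 0.003, 0.0, 0.0, 0.222]
-4 [-0.342, -0.106, 0.003, 0.0, 0.0, 0.28]
-11 [-0.402, -0.151, 0.003, 0.0, 0.0, 0.338]
-18 [-0.455, -0.202, 0.003, 0.0, 0.0, 0.397]
-25 [-0.502, -0.26, 0.003, 0.0, 0.0, 0.455]
-30 [-0.531, -0.305, 0.003, 0.0, 0.0, 0.497]
```

>>> play_rows(deltas=[[-0.064, -0.006, 0, 0, 0, 0.047, 0.6], [-0.138, -0.018, 0, 0, 0, 0.105, 0.6], [-0.209, -0.039, 0, 0, 0, 0.163, 0.6], [-0.278, -0.068, 0, 0, 0, 0.222, 0.6], [-0.342, -0.106, 0, 0, 0, 0.28, 0.4], [-0.402, -0.151, 0, 0, 0, 0.338, 0.2], [-0.455, -0.202, 0, 0, 0, 0.397, 0], [-0.502, -0.26, 0, 0, 0, 0.455, 0], [-0.531, -0.305, 0, 0, 0, 0.497, 0], [-0.531, -0.305, 0, 0, 0, 0.497, 0]])

```text
clock: 2.9
position: [0.264, -0.1526, 0.2614]
tool_rot: [3.141, -0.0, 1.047]
force: [-0.2, 0.8, -0.3]
grip_width: 0.0855
finger_force: 0.0
```

```bash
python3 - <<'E'
from h import *
s=observe();print(s["position"],s["tool_rot"],s["qpos"],s["force"])
print(rel(.42,-.19,.26,115.7))
E
```

```text
[ 0.26404637 -0.15256995  0.26138819] [ 3.14138144e+00 -3.45219143e-04  1.04720931e+00] [-0.54101007 -0.15909951  0.79359051  2.3234675   0.14053106  0.93462165
 -0.36117715] [-0.24848158  0.77056085 -0.34395795]
[0.091, 0.308, 0.003, 0.0, -0.0, -0.464]
```

>>> play_rows(deltas=[[0.013, 0.04, 0, 0, 0, -0.065, 0], [0.026, 0.085, 0, 0, 0, -0.13, 0], [0.039, 0.13, 0, 0, 0, -0.2, 0], [0.052, 0.175, 0, 0, 0, -0.265, 0], [0.065, 0.22, 0, 0, 0, -0.33, 0], [0.078, 0.265, 0, 0, 0, -0.4, 0], [0.091, 0.308, 0, 0, 0, -0.464, 0], [0.091, 0.308, 0, 0, 0, -0.464, 0], [0.091, 0.308, 0, 0, 0, -0.464, 0]])

```text
clock: 3.8
position: [0.4215, -0.187, 0.2608]
tool_rot: [-3.14, -0.0, 2.026]
force: [-1.0, 0.2, 0.6]
grip_width: 0.0854
finger_force: 0.0
```

```bash
python3 - <<'E'
from h import *
s=observe();print(s["position"],s["tool_rot"],s["qpos"])
print(rel(.46,-.235,.12,115.7))
c=get_calibration("wrist");print(c);f=grab_frame("wrist")
cv2.imwrite("pics/w1.png",f[:,:,::-1])
hsv=cv2.cvtColor(f,cv2.COLOR_RGB2HSV)
m=cv2.inRange(hsv,(5,150,60),(18,255,255))
for k in cv2.findContours(m,0,2)[0]:
    if cv2.contourArea(k)>300:print(cv2.contourArea(k),cv2.approxPolyDP(k,4,True)[:,0].tolist())
E
```

```text
[ 0.42145918 -0.18700049  0.26083286] [-3.14036874e+00 -1.85169523e-04  2.02597963e+00] [-0.35796109  0.29575888  0.80568476  2.00456675 -0.26108574  0.94642224
  1.03585706]
[-0.12, 0.027, 0.282, -0.001, -0.0, 0.003]
{'fovy': 71.25836393136557, 'cx': 282.2008082258066, 'cy': 211.9020229193198, 'xyz': array([ 0.39210195, -0.1250521 ,  0.40271169]), 'rotation': array([2.86594419e+00, 8.69926206e-04, 4.56312262e-01])}
2136.0 [[283, 140], [280, 243], [286, 244], [281, 243], [283, 232], [301, 244], [304, 142]]
```

View pics/w1.png

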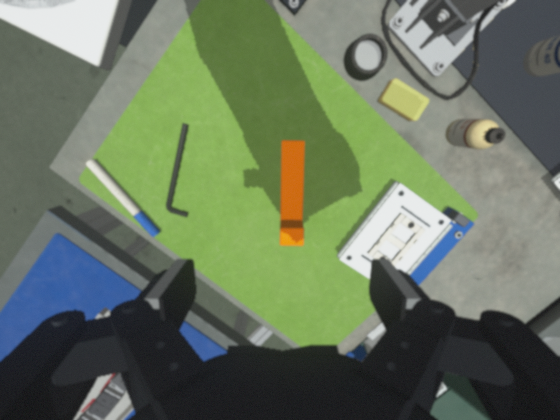

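The wrist view shows the wedge from the thin end (293,141) to the tab (292,240). The nest's front edge runs (401,183)–(341,258).

```bash
python3 - <<'E'
from h import *
np.set_printoptions(precision=4,suppress=True)
c=get_calibration("wrist")
f=cv2.imread("pics/w1.png")[:,:,::-1]
hsv=cv2.cvtColor(f,cv2.COLOR_RGB2HSV)
w=cv2.inRange(hsv,(0,0,175),(179,45,255))
for k in cv2.findContours(w,0,2)[0]:
    if cv2.contourArea(k)>800:print(cv2.contourArea(k),cv2.approxPolyDP(k,5,True)[:,0].tolist(),cv2.minAreaRect(k))
tip=onz(c,(293.7,140.5),.008)
for p in((281,244.5),(303,244.5),(281,233),(303,233)):print(p,onz(c,p,.059))
tab=onz(c,(292,239),.059);d=tip-tab
print(tip,tab,np.hypot(*d[:2]),np.degrees(np.arctan2(d[1],d[0])))
for p in((401,183),(341,258)):print(onz(c,p,.028))
E
```

```text
5608.0 [[450, 220], [396, 183], [339, 259], [368, 278], [370, 262], [363, 255], [385, 255], [410, 273]] ((395.26409912109375, 239.7716064453125), (71.21749877929688, 100.32518768310547), 38.36748504638672)
2044.5 [[408, 0], [390, 25], [439, 74], [473, 28], [454, 47], [441, 36], [421, 50], [431, 31], [422, 21], [404, 29], [426, 0], [412, 7]] ((430.549560546875, 29.58867645263672), (73.39904022216797, 59.592567443847656), 42.397438049316406)
4697.0 [[0, 0], [1, 18], [99, 63], [117, 0]] ((58.5, 32.5), (65.0, 117.0), 90.0)
(281, 244.5) [ 0.4517 -0.2514  0.059 ]
(303, 244.5) [ 0.4766 -0.2392  0.059 ]
(281, 233) [ 0.445  -0.2376  0.059 ]
(303, 233) [ 0.4696 -0.2256  0.059 ]
[ 0.4115 -0.1314  0.008 ] [ 0.4609 -0.2387  0.059 ] 0.11810669876567553 114.69889738213736
[ 0.5592 -0.1179  0.028 ]
[ 0.5409 -0.2442  0.028 ]
```

```bash
python3 - <<'E'
from h import *
for z in(.20,.12,.08,.05,.026):print(rel(.46,-.236,z,115))
E
```

```text
[-0.122, 0.027, 0.122, -0.0, -0.0, 0.008]
[-0.122, 0.027, 0.282, -0.0, -0.0, 0.008]
[-0.122, 0.027, 0.362, -0.0, -0.0, 0.008]
[-0.122, 0.027, 0.422, -0.0, -0.0, 0.008]
[-0.122, 0.027, 0.47, -0.0, -0.0, 0.008]
```

>>> play_rows(deltas=[[-0.06, 0.013, 0.06, 0, 0, 0.008, 0], [-0.122, 0.027, 0.122, 0, 0, 0.008, 0], [-0.122, 0.027, 0.2, 0, 0, 0.008, 0], [-0.122, 0.027, 0.282, 0, 0, 0.008, 0], [-0.122, 0.027, 0.34, 0, 0, 0.008, 0], [-0.122, 0.027, 0.38, 0, 0, 0.008, 0], [-0.122, 0.027, 0.42, 0, 0, 0.008, 0], [-0.122, 0.027, 0.45, 0, 0, 0.008, 0], [-0.122, 0.027, 0.47, 0, 0, 0.008, 0], [-0.122, 0.027, 0.47, 0, 0, 0.008, 0]])

```text
clock: 4.85
position: [0.4597, -0.2358, 0.0258]
tool_rot: [-3.141, -0.001, 2.008]
force: [-0.5, 0.1, 0.9]
grip_width: 0.0857
finger_force: 0.0
```

>>> play_rows(deltas=[[0, 0, 0, 0, 0, 0, 0.3], [0, 0, 0, 0, 0, 0, 0.6], [0, 0, 0, 0, 0, 0, 1], [0, 0, 0, 0, 0, 0, 1], [0, 0, 0, 0, 0, 0, 1], [0, 0, 0, 0, 0, 0, 1], [0, 0, 0, 0, 0, 0, 1]], newtons=60)

```text
clock: 5.55
position: [0.4604, -0.2364, 0.0269]
tool_rot: [3.141, 0.0, 2.008]
force: [-1.7, 0.4, 11.1]
grip_width: 0.0296
finger_force: 58.5
```

```bash
python3 - <<'E'
from h import *
print(rel(.46,-.236,.1,115));print(rel(.43,-.19,.1,60));print(rel(.4087,-.1599,.1,-8.7))
E
```

```text
[0.001, -0.0, -0.146, 0.0, 0.0, 0.001]
[0.11, -0.016, -0.146, 0.0, -0.0, 0.459]
[0.182, -0.029, -0.146, 0.0, -0.0, 1.031]
```

>>> play_rows(deltas=[[0, 0, -0.05, 0, 0, 0, 1], [0, 0, -0.1, 0, 0, 0, 1], [0, 0, -0.146, 0, 0, 0, 1], [0.015, -0.002, -0.146, 0, 0, 0.065, 1], [0.03, -0.005, -0.146, 0, 0, 0.13, 1], [0.045, -0.007, -0.146, 0, 0, 0.195, 1], [0.06, -0.009, -0.146, 0, 0, 0.26, 1], [0.08, -0.012, -0.146, 0, 0, 0.325, 1], [0.095, -0.014, -0.146, 0, 0, 0.39, 1], [0.11, -0.016, -0.146, 0, 0, 0.455, 1]])

```text
clock: 6.55
position: [0.4295, -0.1895, 0.0995]
tool_rot: [3.141, -0.0, 1.05]
force: [0.6, 0.4, -1.5]
grip_width: 0.0292
finger_force: 59.8
```

```bash
python3 - <<'E'
from h import *
s=observe();print(s["qpos"],s["force"])
print(rel(.4087,-.1599,.1,-8.7))
E
```

```text
[-0.31095954  0.67639856  0.84675671  2.1391557  -0.82465427  0.6931705
  0.58478467] [ 0.56284573  0.35157232 -1.46959588]
[0.031, -0.065, -0.001, 0.0, -0.0, 0.574]
```

>>> play_rows(deltas=[[0.004, -0.007, 0, 0, 0, 0.065, 1], [0.008, -0.014, 0, 0, 0, 0.13, 1], [0.011, -0.021, 0, 0, 0, 0.195, 1], [0.014, -0.03, 0, 0, 0, 0.26, 1], [0.018, -0.037, 0, 0, 0, 0.325, 1], [0.022, -0.044, 0, 0, 0, 0.39, 1], [0.025, -0.051, 0, 0, 0, 0.455, 1], [0.028, -0.058, 0, 0, 0, 0.52, 1], [0.031, -0.065, 0, 0, 0, 0.574, 1], [0.031, -0.065, 0, 0, 0, 0.574, 1]])

```text
clock: 7.55
position: [0.4087, -0.16, 0.0992]
tool_rot: [3.141, 0.001, -0.148]
force: [0.4, 0.1, -1.3]
grip_width: 0.0292
finger_force: 59.8
```

```bash
python3 - <<'E'
from h import *
s=observe();print(s["qpos"],s["force"],s["position"],s["tool_rot"])
c=get_calibration("wrist");print(c);f=grab_frame("wrist");cv2.imwrite("pics/w2.png",f[:,:,::-1])
c2=get_calibration("scene");f=grab_frame("scene");cv2.imwrite("pics/s2.png",f[:,:,::-1])
E
```

```text
[-0.51901201  0.83337148  1.13846763  2.21775553 -1.09025572  0.85960876
 -0.3714465 ] [ 0.44673521  0.09653388 -1.25730882] [ 0.40871316 -0.15997555  0.09919106] [ 3.14135876e+00  6.63035324e-04 -1.48374810e-01]
{'fovy': 71.25836393136557, 'cx': 282.2008082258066, 'cy': 211.9020229193198, 'xyz': array([ 0.47796311, -0.17029555,  0.24103166]), 'rotation': array([ 2.86537018e+00, -3.13725067e-05, -1.71804325e+00])}
```

View pics/w2.png

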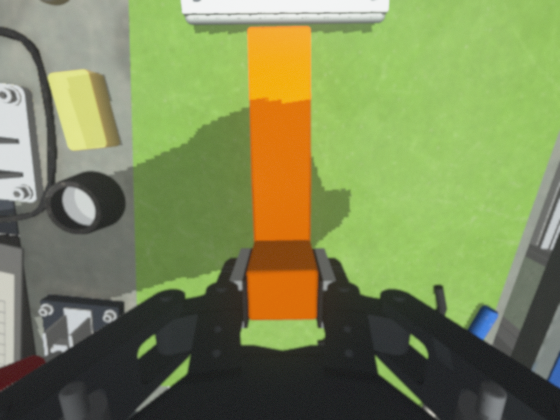

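The wrist view shows the wedge held with its thin end at (249–311, 27). The nest's nose edge runs (184,16)–(387,16), nearly parallel to it.

```bash
python3 - <<'E'
from h import *
np.set_printoptions(precision=4,suppress=True)
c=get_calibration("wrist");f=cv2.imread("pics/w2.png")
g=f[:60].astype(int);white=(g.min(2)>110)&(g.max(2)-g.min(2)<40)
hsv=cv2.cvtColor(f,cv2.COLOR_BGR2HSV);o=cv2.inRange(hsv,(5,150,60),(22,255,255))
for r in(8,12,16,20):
    x=np.flatnonzero(white[r,150:420])+150;print(r,x.min(),x.max())
for col in(195,215,235,330,350,375):print(col,np.flatnonzero(white[:,col]).max(),end=' ')
print()
for r in(32,60,100,150,200):
    x=np.flatnonzero(o[r]);print(r,x.min(),x.max())
L,Rr=onz(c,(187,21),.021),onz(c,(386,20),.021);M=(L+Rr)/2;d=Rr-L
print(L,Rr,M,np.hypot(*d[:2]),np.degrees(np.arctan2(d[1],d[0]))+90)
tip=onz(c,(280,27),.0812);print("tip",tip)
E
```

```text
8 182 388
12 182 386
16 185 384
20 186 382
195 23 215 23 235 23 330 22 350 22 375 22 
32 247 310
60 248 310
100 249 310
150 250 310
200 252 310
[ 0.555  -0.1178  0.021 ] [ 0.5371 -0.2478  0.021 ] [ 0.546  -0.1828  0.021 ] 0.1311898227900286 -7.871209016332514
tip [ 0.5252 -0.1759  0.0812]
```

```bash
python3 - <<'E'
from h import *
c=get_calibration("wrist")
a=onz(c,(278.7,29),.0815);b=onz(c,(281.2,215),.0963);d=a-b
print(a,b,np.degrees(np.arctan2(d[1],d[0])),observe()["tool_rot"])
yaw=-8.3;x=np.array([np.cos(np.radians(yaw)),np.sin(np.radians(yaw))])
for k in(.14,):
    p=np.array([.546,-.1825])-k*x;print(p)
    for z in(.06,.04,.0275,.027):print(rel(*p,z,yaw))
E
```

```text
[ 0.52439714 -0.17519376  0.0815    ] [ 0.43613502 -0.16377799  0.0963    ] -7.369685341940115 [ 3.14137237e+00  2.72142178e-05 -1.42961249e-01]
[ 0.40746639 -0.16229013]
[-0.003, 0.004, 0.079, 0.0, 0.0, 0.001]
[-0.003, 0.004, 0.119, 0.0, 0.0, 0.001]
[-0.003, 0.004, 0.144, 0.0, 0.0, 0.001]
[-0.003, 0.004, 0.145, 0.0, 0.0, 0.001]
```

>>> play_rows(deltas=[[-0.001, 0.004, 0.04, 0, 0, 0.003, 1], [-0.003, 0.008, 0.08, 0, 0, 0.004, 1], [-0.003, 0.008, 0.11, 0, 0, 0.004, 1], [-0.003, 0.008, 0.13, 0, 0, 0.004, 1], [-0.003, 0.008, 0.138, 0, 0, 0.004, 1], [-0.003, 0.008, 0.141, 0, 0, 0.004, 1], [-0.003, 0.008, 0.143, 0, 0, 0.004, 1], [-0.003, 0.008, 0.143, 0, 0, 0.004, 1], [-0.003, 0.008, 0.143, 0, 0, 0.004, 1]])

```text
clock: 8.55
position: [0.407, -0.1641, 0.028]
tool_rot: [3.141, -0.0, -0.155]
force: [0.4, 0.2, -1.5]
grip_width: 0.0295
finger_force: 59.8
```

>>> play_rows(deltas=[[0, 0, 0.001, 0, 0, 0, 1], [0, 0, 0.002, 0, 0, 0, 1], [0, 0, 0.003, 0, 0, 0, 1], [0, 0, 0.003, 0, 0, 0, 1]])

```text
clock: 8.95
position: [0.4069, -0.1641, 0.0269]
tool_rot: [-3.141, -0.001, -0.155]
force: [-4.4, 4.0, 23.0]
grip_width: 0.0293
finger_force: 62.9
```

>>> play_rows(deltas=[[0, 0, -0.001, 0, 0, 0, 1], [0, 0, -0.002, 0, 0, 0, 1], [0, 0, -0.002, 0, 0, 0, 1], [0, 0, -0.002, 0, 0, 0, 1]])

```text
clock: 9.35
position: [0.4069, -0.1641, 0.0272]
tool_rot: [3.142, 0.0, -0.155]
force: [1.1, 0.2, -1.7]
grip_width: 0.0287
finger_force: 60.0
```

```bash
python3 - <<'E'
from h import *
np.set_printoptions(precision=4,suppress=True)
c=get_calibration("wrist");f=grab_frame("wrist");cv2.imwrite("pics/w3.png",f[:,:,::-1])
s=observe();print(s["force"],s["moment"],s["position"],s["tool_rot"],s["qpos"])
E
```

```text
[ 0.5258  0.1696 -0.9811] [ 0.0145  0.0461 -0.0192] [ 0.4069 -0.1641  0.0272] [ 3.1415  0.0001 -0.155 ] [-0.3639  0.8661  0.8756  2.2422 -1.2356  0.668  -0.2761]
```

View pics/w3.png

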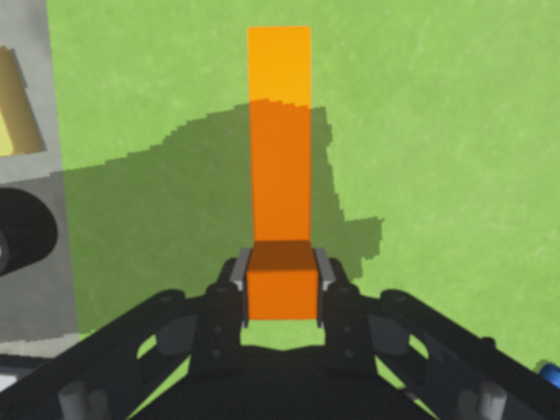

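>>> play_rows(deltas=[[0.01, 0, 0.001, 0, 0, 0, 1], [0.02, 0, 0.001, 0, 0, 0, 1], [0.03, 0, 0.001, 0, 0, 0, 1], [0.04, 0, 0.001, 0, 0, 0, 1], [0.05, 0, 0.001, 0, 0, 0, 1], [0.06, 0, 0.001, 0, 0, 0, 1], [0.07, 0, 0.001, 0, 0, 0, 1], [0.08, 0, 0.001, 0, 0, 0, 1], [0.084, 0, 0.001, 0, 0, 0, 1], [0.088, 0, 0.001, 0, 0, 0, 1]])

```text
clock: 10.4
position: [0.4502, -0.1712, 0.0269]
tool_rot: [3.141, 0.0, -0.155]
force: [-5.2, 0.7, 8.8]
grip_width: 0.0292
finger_force: 60.9
```

```bash
python3 - <<'E'
from h import *
np.set_printoptions(precision=4,suppress=True)
s=observe();print(s["force"],s["moment"],s["position"],s["tool_rot"],s["qpos"])
f=grab_frame("side");c=get_calibration("side");cv2.imwrite("pics/s3.png",f[:,:,::-1])
a=f;b=grab_frame("scene")
cv2.imwrite("pics/t3.png",np.hstack([cv2.resize(x[y0:y0+110,x0:x0+100],None,fx=4,fy=4,interpolation=2)[:,:,::-1] for x,x0,y0 in((a,190,160),(b,225,215))]))
E
```

```text
[-5.1764  0.6792  8.7554] [0.0535 0.9973 0.0131] [ 0.4502 -0.1712  0.0269] [ 3.1414  0.0005 -0.1554] [-0.3702  0.9119  0.898   2.1359 -1.1813  0.7318 -0.3742]
```

View pics/t3.png

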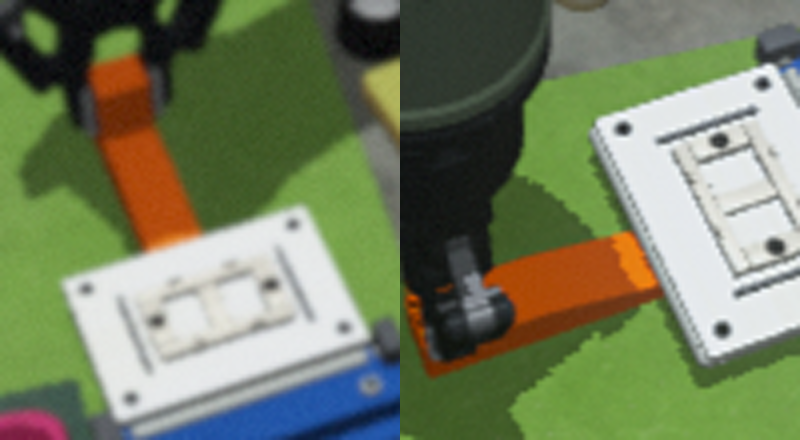

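```bash
python3 - <<'E'
from h import *
np.set_printoptions(precision=4,suppress=True)
a=get_calibration("scene");b=get_calibration("side")
S=lambda x,y:(225+(x-400)/4,215+y/4); D=lambda x,y:(190+x/4,160+y/4)
t=np.radians(-8.5);n=np.array([-np.sin(t),np.cos(t)]);lat=lambda p:(p[:2]@n)*1e3
for nm,c,T,E,W in(("scene",a,S,((595,128),(703,360)),((640,235),(664,297))),("side",b,D,((64,284),(305,208)),((147,250),(203,234)))):
    print(nm,[lat(onz(c,T(*p),.027)) for p in E],[lat(onz(c,T(*p),.017)) for p in W])
E
```

```text
scene [np.float64(-38.92124793643935), np.float64(-164.13852794145166)] [np.float64(-93.01250835776727), np.float64(-125.58026829936809)]
side [np.float64(-162.3400317908719), np.float64(-32.39302934976414)] [np.float64(-115.24559025468305), np.float64(-85.00945656999065)]
```

>>> play_rows(deltas=[[0, -0.003, -0.001, 0, 0, 0, 1], [0, -0.007, -0.001, 0, 0, 0, 1], [0, -0.007, -0.001, 0, 0, 0, 1], [0.003, -0.007, -0.0005, 0, 0, 0, 1], [0.006, -0.007, -0.0005, 0, 0, 0, 1], [0.009, -0.007, -0.0005, 0, 0, 0, 1], [0.012, -0.007, -0.0005, 0, 0, 0, 1], [0.015, -0.007, -0.0005, 0, 0, 0, 1], [0.018, -0.007, -0.0005, 0, 0, 0, 1]])

```text
clock: 11.4
position: [0.4599, -0.1689, 0.0271]
tool_rot: [3.142, -0.0, -0.155]
force: [-0.6, 0.1, -1.4]
grip_width: 0.0292
finger_force: 59.7
```

```bash
python3 - <<'E'
from h import *
np.set_printoptions(precision=4,suppress=True)
s=observe();print(s["force"],s["moment"],s["position"],s["tool_rot"],s["qpos"])
E
```

```text
[-0.553   0.1277 -1.3975] [-0.0208  0.0315 -0.0024] [ 0.4599 -0.1689  0.0271] [ 3.1415 -0.     -0.155 ] [-0.3782  0.9201  0.9016  2.1155 -1.1729  0.7436 -0.3985]
```

>>> play_rows(deltas=[[0.001, 0, 0.0006, 0, 0, 0, 1], [0.002, 0, 0.0006, 0, 0, 0, 1], [0.003, 0, 0.0006, 0, 0, 0, 1], [0.004, 0, 0.0006, 0, 0, 0, 1], [0.005, 0, 0.0006, 0, 0, 0, 1], [0.006, 0, 0.0006, 0, 0, 0, 1]])

```text
clock: 12.0
position: [0.4624, -0.1695, 0.0269]
tool_rot: [3.142, 0.0, -0.156]
force: [-3.2, 0.9, 7.0]
grip_width: 0.0294
finger_force: 60.9
```

>>> play_rows(deltas=[[0.001, 0, 0, 0, 0, 0, 1], [0.002, 0, 0, 0, 0, 0, 1], [0.003, 0, 0, 0, 0, 0, 1], [0.004, 0, 0, 0, 0, 0, 1], [0.005, 0, 0, 0, 0, 0, 1], [0.006, 0, 0, 0, 0, 0, 1]])

```text
clock: 12.6
position: [0.4653, -0.17, 0.0269]
tool_rot: [3.141, 0.0, -0.155]
force: [-4.1, 0.8, 6.2]
grip_width: 0.029
finger_force: 60.9
```

>>> play_rows(deltas=[[0.001, 0, -0.0003, 0, 0, 0, 1], [0.002, 0, -0.0003, 0, 0, 0, 1], [0.003, 0, -0.0003, 0, 0, 0, 1], [0.004, 0, -0.0003, 0, 0, 0, 1], [0.005, 0, -0.0003, 0, 0, 0, 1], [0.006, 0, -0.0003, 0, 0, 0, 1]])

```text
clock: 13.2
position: [0.4687, -0.1703, 0.027]
tool_rot: [3.142, 0.0, -0.155]
force: [-3.5, 0.5, 4.6]
grip_width: 0.0295
finger_force: 60.4
```

>>> play_rows(deltas=[[0.001, 0, 0, 0, 0, 0, 1], [0.002, 0, 0, 0, 0, 0, 1], [0.003, 0, 0, 0, 0, 0, 1], [0.004, 0, 0, 0, 0, 0, 1], [0.005, 0, 0, 0, 0, 0, 1], [0.006, 0, 0, 0, 0, 0, 1]])

```text
clock: 13.8
position: [0.4716, -0.1708, 0.027]
tool_rot: [3.142, 0.0, -0.155]
force: [-3.8, 0.4, 4.6]
grip_width: 0.0293
finger_force: 60.4
```

>>> play_rows(deltas=[[0.001, 0, 0, 0, 0, 0, 1], [0.002, 0, 0, 0, 0, 0, 1], [0.003, 0, 0, 0, 0, 0, 1], [0.004, 0, 0, 0, 0, 0, 1], [0.005, 0, 0, 0, 0, 0, 1], [0.006, 0, 0, 0, 0, 0, 1]])

```text
clock: 14.4
position: [0.4746, -0.1712, 0.0269]
tool_rot: [3.142, 0.0, -0.155]
force: [-3.3, 0.7, 5.4]
grip_width: 0.0294
finger_force: 60.4
```

>>> play_rows(deltas=[[0.001, 0, 0, 0, 0, 0, 1], [0.002, 0, 0, 0, 0, 0, 1], [0.003, 0, 0, 0, 0, 0, 1], [0.004, 0, 0, 0, 0, 0, 1], [0.005, 0, 0, 0, 0, 0, 1], [0.006, 0, 0, 0, 0, 0, 1]])

```text
clock: 15.0
position: [0.4771, -0.1716, 0.0269]
tool_rot: [-3.141, 0.001, -0.155]
force: [-7.6, 0.6, 9.3]
grip_width: 0.0293
finger_force: 61.0
```

>>> play_rows(deltas=[[0.001, 0, 0, 0, 0, 0, 1], [0.002, 0, 0, 0, 0, 0, 1], [0.003, 0, 0, 0, 0, 0, 1]])

```text
clock: 15.3
position: [0.4778, -0.1718, 0.0269]
tool_rot: [-3.141, 0.002, -0.156]
force: [-12.8, 3.1, 13.7]
grip_width: 0.0294
finger_force: 61.6
```

>>> play_rows(deltas=[[0.001, 0, -0.0004, 0, 0, 0, 1], [0.002, 0, -0.0006, 0, 0, 0, 1], [0.002, 0, -0.0006, 0, 0, 0, 1]])

```text
clock: 15.6
position: [0.4787, -0.1719, 0.027]
tool_rot: [-3.141, 0.002, -0.155]
force: [-10.5, 1.6, 4.7]
grip_width: 0.0295
finger_force: 60.5
```

>>> play_rows(deltas=[[0.001, 0, 0, 0, 0, 0, 1], [0.002, 0, -0.0002, 0, 0, 0, 1], [0.003, 0, -0.0002, 0, 0, 0, 1], [0.003, 0, -0.0002, 0, 0, 0, 1]])

```text
clock: 16.0
position: [0.4795, -0.172, 0.027]
tool_rot: [-3.141, 0.003, -0.156]
force: [-14.4, 3.0, 8.3]
grip_width: 0.0293
finger_force: 61.0
```

>>> play_rows(deltas=[[0.001, 0, -0.0003, 0, 0, 0, 1], [0.002, 0, -0.0004, 0, 0, 0, 1], [0.003, 0, -0.0004, 0, 0, 0, 1], [0.003, 0, -0.0004, 0, 0, 0, 1]])

```text
clock: 16.4
position: [0.4804, -0.1721, 0.027]
tool_rot: [-3.141, 0.004, -0.156]
force: [-17.5, 2.7, 6.4]
grip_width: 0.0296
finger_force: 60.8
```

>>> play_rows(deltas=[[0.001, 0, -0.0001, 0, 0, 0, 1], [0.002, 0, -0.0002, 0, 0, 0, 1], [0.002, 0, -0.0002, 0, 0, 0, 1]])

```text
clock: 16.7
position: [0.4811, -0.1722, 0.027]
tool_rot: [-3.141, 0.005, -0.156]
force: [-19.3, 4.0, 6.0]
grip_width: 0.0294
finger_force: 60.8
```

>>> play_rows(deltas=[[0, 0, 0, 0, 0, 0, 0.3], [0, 0, 0, 0, 0, 0, 0], [0, 0, 0, 0, 0, 0, 0], [0, 0, 0, 0, 0, 0, 0], [0, 0, -0.03, 0, 0, 0, 0], [0, 0, -0.08, 0, 0, 0, 0], [0, 0, -0.16, 0, 0, 0, 0], [0, 0, -0.24, 0, 0, 0, 0], [0, 0, -0.3, 0, 0, 0, 0], [0, 0, -0.3, 0, 0, 0, 0]])

```text
clock: 17.7
position: [0.4853, -0.1732, 0.1807]
tool_rot: [3.141, -0.005, -0.155]
force: [0.4, 0.3, -0.4]
grip_width: 0.0855
finger_force: 0.0
```

```bash
python3 - <<'E'
from h import *
s=observe();print(s["force"],s["position"],s["qpos"])
b=grab_frame("scene");a=grab_frame("side");w=grab_frame("wrist")
k=lambda x,x0,y0,n,m,W,H:cv2.resize(x[y0:y0+m,x0:x0+n],(W,H),interpolation=2)
cv2.imwrite("pics/t4.png",np.hstack([k(a,180,140,150,112,400,300),k(b,180,170,200,150,400,300)])[:,:,::-1])
cv2.imwrite("pics/t5.png",w[:,:,::-1])
cv2.imwrite("pics/t6.png",np.vstack([cv2.imread("pics/t4.png"),cv2.resize(cv2.imread("pics/t5.png"),(400,300)).repeat(1,0)[:, :].copy() if 0 else np.hstack([cv2.resize(cv2.imread("pics/t5.png"),(400,300)),np.zeros((300,400,3),np.uint8)])]))
E
```

```text
[ 0.37409641  0.27016637 -0.36338174] [ 0.48529726 -0.17324702  0.18074948] [-0.53216433  0.7637701   1.19308727  1.97588149 -0.85535014  1.02208296
 -0.65243231]
```

View pics/t6.png

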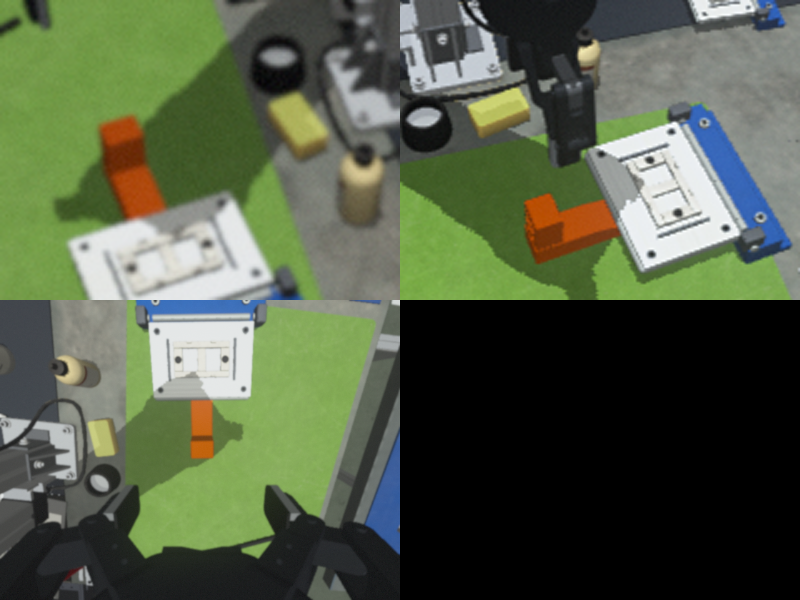

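The wedge sits square under the middle of the edge: in the wrist view its centre is at 202 and the edge centre at 201.5. The bottle, pad and loupe haven't moved, and the gripper is clear.

```bash
python3 -c "
from workcell import *
print(job_done())"
```

```text
the job is handed in; nothing more can be done
None
```

The wedge is jammed straight in under the middle of the blue-based nest's front edge, at about 15.6 N over its free-sliding drag. The gripper is clear, the bottle, pad and loupe are undisturbed, and the job was handed in at about 18 s with no verdict returned.

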